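# Ratchet the vial carousel round and load the sample

## Robot

A 6-joint arm with a two-finger parallel gripper is mounted at the origin on the work surface. World frame = base frame: x ahead of the robot, y to its left, z up, the work surface at z = 0. Lengths are in mm, angles in rad, forces in N, time in s.
With the tool pointing down it reaches from about 300 to 775 mm from the base axis. Payload 14.6 kg.
Tool frame: the origin (TCP) lies on the mounting face of the last link; the fingertips stand 199 mm ahead of it and the grasp point (between the pads) lies 180 mm ahead of it; z points along the fingers, y is the line along which they close (so a half turn about z gives the same grasp; the last joint's range is limited). The gripper opens to 94 mm and grips with 3 to 60 N. Pads are 16 mm wide; open, the fingers measure 119 mm over their backs; the gripper's body (75 mm by 177 mm) begins 78 mm behind the grasp point.
Start: joints at [1.197, 0.3, 1.521, -0, 1.321, -0.067], TCP at [166.103, 524.31, 404.646] pointing down, gripper open.
Joint ranges: [-3.03, 3.03], [-0.79, 2.21], [0.23, 2.52], [-1.04, 4.18], [0, 3.07], [-2.55, 2.55]. Speed limits (rad/s): [2.22, 2.22, 2.57, 3.14, 3.14, 3.14].

## Interface

Orientations are given as [roll, pitch, yaw] about the fixed x, y, z axes, in that order (R = Rz(yaw) Ry(pitch) Rx(roll)).
In Python, from cell import manip gives the robot as it stands. The module is installed in compiled form; this text tells all that it offers.
- The arm moves only by the shell command python3 -m creep 'ROWS' [FORCE]. ROWS is a JSON object of lists of equal length, an entry for each row: "slide": the shift along the world's x, y, z in cm, a list of three; "turn": the turn about the world's z in rad; "claw": the opening, from 0 (shut) to 1 (fully open). A call has 1 to 8 rows; each row shifts and turns the commanded pose from where the row before left it; what a row does not reach is not made up. A row lasts 1/8 s, in which the tool goes at most 62.5 mm and 10.7 degrees, less where a joint would pass 70% of its speed; a pose out of reach is approached as far as the arm can. A call with a gripper value outside its range is refused whole. The fingers move at their own pace and stop on an object; FORCE is the grip in N (left out, the last holds). Time passes only in rows, so rows that do not move let the fingers close. It gives the time, the measured TCP pose, the force, the opening and the grip force at its end, in the units of the state.
- manip.read_state(): the state, without advancing time (a new reading comes with each control period).
- manip.camera(name): name is "side" or "top"; returns (picture, depth): 384x512x3 uint8, red, green, blue; 384x512 float32, mm along the optical axis (not along the pixel's ray), 0 where there is no reading.
- manip.calibration(name): a dict with "intrinsics" (3x3 intrinsics, pixels), "k1" (the pictures are not rectified: a ray, as slopes to the right and down, at radius r is drawn at 1 + k1 r^2 times it, then the intrinsics apply), "pose" (4x4, takes a point from camera to world coordinates). Camera axes: x right, y up, looking along -z (the intrinsics and any distortion apply to the point x, -y, -z); pixel columns grow to the right and rows downward; lengths in mm; the calibration is good to about 2 mm. A picture is of the moment at which its call begins. calibration takes no time and is no camera call.
- manip.sign_off(): hands the job in; it is judged then, once.
Trained networks look in the newest picture that a camera, given by its name, has taken for a name from the list of things; names that differ only in an ending like _2 or _b are one class to them, and where a whole thing is asked for, a point or a joint stands for the part that bears it (a point fixed in the world has none). Each returns a list of dicts, best first, with "score" (0 to 1); they miss things now and then, are a little off and sometimes report something else, mostly with a low value. They report only what shows in the picture. A call takes as long as a camera call. They do not tell look-alikes from the thing itself.
- manip.cut_out(query, camera): "mask" (384x512 bool, what is visible of it) and "position" ([column, row] in pixels, amid what is visible of it).
The state is a dict: "clock": time; "joints": joint angles; "qd": joint speeds; "effort": joint torques, N m; "eef_pos": TCP position; "eef_rot": TCP orientation; "wrist_force": force on the tool from outside, world axes, zero at the start; "moment": the same for the moment, N m; "finger_gap": finger opening in mm; "finger_force": force on a finger pad.
Only numpy, scipy, OpenCV 4.12 (cv2) and the standard library are available. Lean on these libraries where they do the work, as an engineer would, in place of code of your own. Each camera call takes 0.05 s, during which the arm holds its last target. There are 200 camera calls.

## Task

Swing the carousel's black lever handle back and forth between its two rubber stops to ratchet the wheel round, notch by notch, until the empty blue pocket stands at the red loading mark; feel for the stops and do not force the lever against them, and turn the wheel only by its lever. Then pick up the red-capped vial, lower it upright into the blue pocket until it stands on the pocket's floor, and let go. Leave the stain bottle, the slide box and the cup where they are.

Things in the scene. Friction and masses are not known exactly. Their poses are not given: they have to be found in the camera images.
- indexer: Fixed white base of the vial carousel: disc 210 mm across, 10 mm thick, with a 215 x 75 mm foot centred 98 mm to its -y side. Origin on the bench on the wheel's vertical axis, z up. The loading mark lies at 150 degrees (counter-clockwise from above) from its x axis; a red pointer block stands there outside the wheel (79 to 109 mm from the axis, top at 40 mm). The lever lies about its -y side.
- wheel: Carousel wheel: white disc, 76 mm radius, top 44 mm above the bench; origin on its vertical axis at bench level. Turns against a stiff friction brake (0.4 N m) and stays where left. Eight cups 45 degrees apart on a 58 mm radius: seven white ones hold fixed white-capped vials (tops at 106 mm), one blue is empty. The gripper or arm must not push wheel or vials with over 6 N.
- pocket (a point): Centre of the floor of the empty blue pocket, 46 mm above the bench; travels with the wheel. A round cup, 27 mm inner and 32 mm outer diameter, its rim 16 mm above this point. At the start it must still go 57 to 100 degrees counter-clockwise (from above) to the loading mark. One lever stroke too many carries it past.
- load_mark (a point): Fixed point at the loading mark, 58 mm from the wheel's axis, at the height of the pocket's floor: the pocket point must come here (within 4 mm horizontally).
- handle_grip (a point): Upright black round handle post of the ratchet lever, red band near its top: 16 mm diameter, from 26 to 88 mm above the bench. This point is on the post's axis, 66 mm above the bench, 155 mm from the wheel's axis. Starts anywhere in its swing, stays where left, moves in a level arc about the wheel's axis.
- stops: Two black rubber-sleeved stop posts on the base, 12 mm diameter, tops 27 mm above the bench, 118 mm from the wheel's axis, 42 degrees either side of the indexer's -y direction. The lever's slotted plate, below the handle arm, bears on them. Origin on the wheel's axis at bench level. Never to be pressed with over 30 N, which is about 23 N at the handle.
- vial_center (a point): Centre of the loose red-capped sample vial, amber glass with a paper label: 22 mm diameter, 60 mm tall, about 35 g; this point is half-way up, 30 mm above its foot, z along its axis. It stands upright on the bench at the +y side of the carousel. Standing in the pocket its centre is 30 mm above the pocket point.
- stain: Bystander: amber stain bottle with a white cap, 52 mm diameter, 110 mm tall; origin under its centre.
- slides: Bystander: blue slide box, 90 x 70 x 35 mm; origin under its centre.
- cup: Bystander: white plastic cup, 68 mm wide at the rim, 75 mm tall; origin under its centre.
- wheel_axis (a point): Centre of the wheel's top. The rim has eight ratchet teeth, 45 degrees apart, driven counter-clockwise (from above) by a yellow sprung pawl on the lever. With the lever at its forward (counter-clockwise) stop, the wheel it has driven stands with one of its cups at the loading mark. The pawl takes up the next tooth only in about the last 5 degrees before the back (clockwise) stop.
- lever_pivot (a point): Lever pivot, on the wheel's axis. Swing 50 degrees (135 mm at the handle), ended each side by a rubber stop, felt as a rise of force (about 3.3 N per mm). Counter-clockwise drives the wheel, about 3 N at the handle; clockwise is free, under 1 N. The arm is clamped on a slotted plate: mid-swing lies at -90 degrees from the indexer's x axis, unknown by up to 13 degrees either way, fixed in use.
Not all that is in view belongs to the job. Leave any green look-alike of the part that bears vial_center alone.

How it is judged:
By the outcome, as a careful person would: the job done as asked, in the order asked, and still so for the second after the job is handed in, with the robot touching nothing.
It also fails if it takes over 72 s, if anything falls off the work surface, if the arm or the gripper's body presses on something with over 40 N, if the wrist force passes 120 N, or if a joint passes its speed limit or range.

## Working session

There is one attempt and no reset: what is moved stays moved. The work goes in short steps, Python scripts to look and compute and a shell command to move; the robot and the scene stay as the last step left them, time stands still between calls to the robot, and variables do not carry over. Pictures are saved under pics/ and viewed, at most 10 in all, crops included, and the job is handed in when it is done.

```bash
mkdir -p pics
cat > h.py <<'E'
import numpy as np, cv2
from cell import manip
def cal(n):
    c=manip.calibration(n); return np.array(c["intrinsics"]),c["k1"],np.array(c["pose"])
def ray(n,uv):
    K,k1,P=cal(n); d=cv2.undistortPoints(np.array([[uv]],float),K,np.array([k1,0,0,0,0.]))[0,0]
    return P[:3,3],P[:3,:3]@np.array([d[0],-d[1],-1])
def at_z(n,uv,z):
    o,d=ray(n,uv); return o+d*(z-o[2])/d[2]
def cloud(n,depth,mask):
    K,k1,P=cal(n); v,u=np.nonzero(mask&(depth>0)); 
    d=cv2.undistortPoints(np.stack([u,v],1)[:,None].astype(float),K,np.array([k1,0,0,0,0.]))[:,0]
    z=depth[v,u]; c=np.stack([d[:,0]*z,-d[:,1]*z,-z],1)
    return c@P[:3,:3].T+P[:3,3]
def save(n,im,s=1.5): cv2.imwrite(f"pics/{n}.png",cv2.resize(im[:,:,::-1],None,fx=s,fy=s))
E
python3 - <<'E'
from h import *
s=manip.read_state(); print(s["clock"],s["eef_pos"],s["eef_rot"],s["wrist_force"])
ims=[]
for n in("top","side"):
    im,d=manip.camera(n); save(n+"1",im); print(n,cal(n)[2].round(2).tolist())
    np.savez(n+"1.npz",im=im,d=d)
    for q in("indexer","wheel","pocket","handle_grip","vial_center","stops","stain","slides","cup"):
        for r in manip.cut_out(q,n)[:3]:
            c=cloud(n,d,r["mask"]); 
            print(q,round(r["score"],2),np.round(r["position"]),r["mask"].sum(),np.median(c,0).round() if len(c) else None, c.min(0).round() if len(c) else None, c.max(0).round() if len(c) else None)
E
```

```text
0.0 [166.09629926 524.28606957 404.0877781 ] [-3.14045563e+00 -3.47504982e-05  2.83487443e+00] [-0.42093919  0.28166056 -0.25855401]
top [[-0.01, 0.99, -0.1, 431.4], [-1.0, -0.01, -0.0, -31.32], [-0.0, 0.1, 0.99, 1068.08], [0.0, 0.0, 0.0, 1.0]]
indexer 0.68 [257. 187.] 6289 [556. -27.  26.] [ 438. -161.   -3.] [671. 106. 112.]
wheel 0.84 [248. 186.] 2910 [561.  -1.  46.] [484. -83.   8.] [648.  84. 112.]
wheel 0.71 [258. 184.] 6224 [556. -26.  27.] [ 441. -161.   -3.] [671. 103. 112.]
pocket 0.6 [246. 182.] 2910 [561.   0.  46.] [481. -82.   8.] [648.  89. 112.]
handle_grip 0.6 [381. 160.] 669 [ 617. -363.   42.] [ 581. -414.   -0.] [ 661. -320.   80.]
handle_grip 0.44 [294. 193.] 187 [ 534. -129.   28.] [ 522. -158.   18.] [549. -92.  91.]
vial_center 0.7 [117. 230.] 130 [443. 337.  53.] [431. 330.  -2.] [455. 375.  64.]
vial_center 0.47 [136. 239.] 118 [422. 281.  56.] [411. 274.  -3.] [433. 315.  64.]
stops 0.18 [294. 194.] 186 [ 535. -128.   27.] [ 522. -158.    0.] [550. -95.  91.]
stain 0.76 [124. 156.] 482 [633. 312.  74.] [613. 296.  -2.] [678. 369. 115.]
stain 0.61 [383. 158
[... 749 characters left out ...]
 -156.   26.] [ 538. -138.   90.]
handle_grip 0.24 [248. 206.] 3776 [554.  36.  42.] [ 438. -161.   -1.] [669. 110. 109.]
vial_center 0.84 [281. 278.] 256 [423. 295.  39.] [413. 275.   0.] [434. 299.  62.]
vial_center 0.84 [267. 301.] 240 [444. 351.  39.] [435. 330.  -1.] [454. 356.  62.]
stops 0.63 [279. 283.] 243 [423. 295.  36.] [413. 279.   0.] [433. 299.  62.]
stain 0.8 [178. 279.] 1017 [634. 339.  59.] [615. 189.  -2.] [710. 353. 112.]
stain 0.41 [245. 201.] 2180 [563.  27.  60.] [ 485. -163.    1.] [650.  89. 109.]
slides 0.74 [311. 155.] 504 [ 415. -353.   30.] [ 364. -465.   -3.] [ 471. -322.   38.]
cup 0.87 [250. 148.] 424 [ 611. -332.   52.] [ 581. -504.   -4.] [ 676. -314.   76.]
```

Run:
```python
from h import *
t=np.load("top1.npz");s=np.load("side1.npz")
a=cv2.resize(t["im"][110:270,90:350],None,fx=3,fy=3,interpolation=cv2.INTER_CUBIC); save("crop_top",a,1)
a=cv2.resize(s["im"][150:330,160:360],None,fx=3.3,fy=3.3,interpolation=cv2.INTER_CUBIC); save("crop_side",a,1)
# blue cup, red things
for n,z in(("top",t),("side",s)):
    hsv=cv2.cvtColor(z["im"],cv2.COLOR_RGB2HSV)
    for nm,m in(("blue",cv2.inRange(hsv,(95,90,40),(130,255,255))),("red",cv2.inRange(hsv,(0,120,70),(8,255,255))|cv2.inRange(hsv,(172,120,70),(180,255,255))),("green",cv2.inRange(hsv,(40,80,40),(85,255,255))),("yellow",cv2.inRange(hsv,(22,120,90),(35,255,255)))):
        k,l,st,c=cv2.connectedComponentsWithStats(m)
        for i in range(1,k):
            if st[i,4]>8:
                p=cloud(n,z["d"],l==i); print(n,nm,st[i],c[i].round(1),np.median(p,0).round(1) if len(p) else "",p.max(0).round() if len(p) else "")
# wheel axis from white disc top
P=cloud("top",t["d"],np.ones((384,512),bool))
b=P[(abs(P[:,2]-10)<3)&(abs(P[:,0]-556)<130)&(abs(P[:,1])<130)]; print(len(b),b.min(0),b.max(0))
v=P[(P[:,2]>98)&(abs(P[:,0]-556)<100)&(abs(P[:,1])<100)]; 
print("vials",len(v)); 
_,lab,cen=cv2.kmeans(v[:,:2].astype(np.float32),7,None,(3,100,.1),20,cv2.KMEANS_PP_CENTERS); print(cen.round(1).tolist())
```

```text
top blue [   0   51   89  103 7595] [ 41.5 102.3] [800.4 568.4   1. ] [948. 690.   9.]
top blue [226 159  12  13 113] [231.5 164.8] [611.1  38.   47.1] [624.  52.  66.]
top blue [ 372  218   39   42 1093] [391.2 238.3] [ 416.9 -371.5   35.3] [ 470. -326.   41.]
top red [218 206  10  11  45] [222.8 211. ] [492.   62.7  36.4] [505.  79.  42.]
top red [130 236   9   8  61] [134.2 239.3] [422.4 285.   59.9] [430. 315.  64.]
top green [108 227  16   9 107] [115.3 231. ] [443.3 334.6  56.3] [453. 371.  64.]
top yellow [244 147  10   5  21] [249.2 149.6] [653.6  -6.6  32.4] [661.   7.  36.]
side blue [293 144  32  23 526] [308.6 154.7] [ 416.3 -354.9   28.3] [ 478. -322.   38.]
side blue [219 201  12  11 107] [224.5 205.5] [610.3  46.8  54.6] [625.  57.  63.]
side blue [   0  323  138   61 7348] [ 65.9 354. ] [809.4 525.6   0.9] [952. 609.   6.]
side red [263 166   5   4  16] [265.2 167.3] [ 530.4 -142.6   79.7] [ 537. -139.   86.]
side red [261 217  10  13  87] [265.4 223.3] [494.6  68.6  26.7] [509.  77.  40.]
side red [276 270  10  11  97] [280.5 274.9] [423.3 292.7  58.5] [433. 299.  62.]
side green [ 318    0   31   82 1460] [332.7  43.7] [  385.7 -1790.7    82.2] [  490. -1643.   324.]
side green [ 346    0   46   82 1151] [367.3  37.6] [  193.8 -1705.    151.3] [  294. -1606.   360.]
side green [262 286  10  28 263] [266.5 299.5] [444.1 350.6  39.3] [455. 356.  62.]
side yellow [212 200   3   4  11] [213.1 201.6] [657.1  -8.6  31.8] [665.   2.  35.]
2220 [ 438.42023104 -129.93771766    7.0050262 ] [669.67560528 127.01664338  12.98887623]
vials 443
[[570.7000122070312, 59.20000076293945], [520.4000244140625, -34.900001525878906], [622.4000244140625, -3.700000047683716], [507.20001220703125, 7.199999809265137], [601.7999877929688, -42.79999923706055], [528.5, 46.5], [559.4000244140625, -56.0]]
```

View pics/crop_top.png

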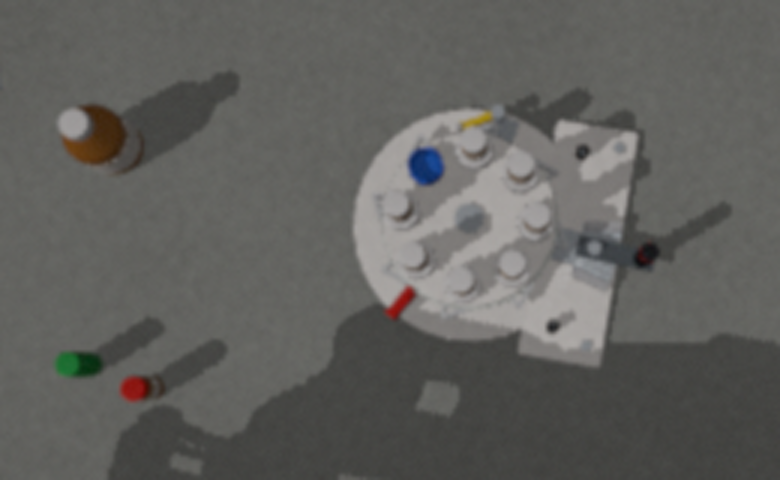

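View pics/crop_side.png

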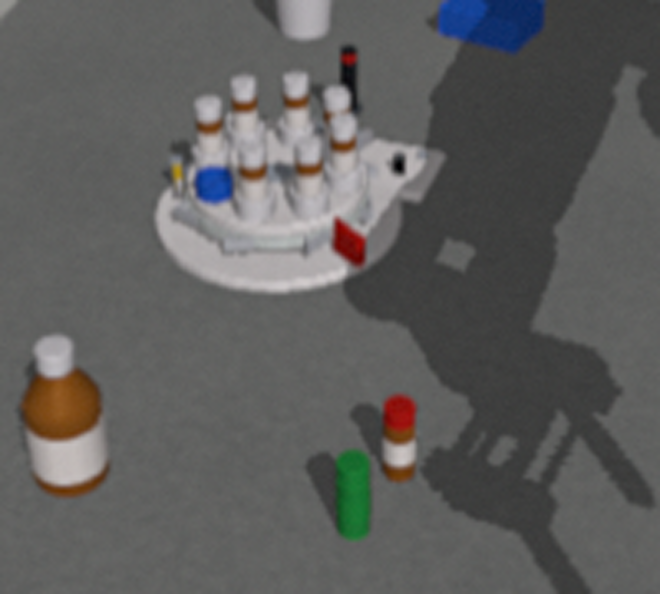

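Side crop: the red-capped amber vial with its paper label is at full-picture pixel (280,275), top (134,239). The green object at (266,300) side, (115,231) top, is the look-alike and I will leave it. The red cap and label fit the description. The blue pocket is at top (231,165), the red pointer at (223,211) and the handle at (306,195).

Run:
```python
from h import *
t=np.load("top1.npz");s=np.load("side1.npz")
ax=np.array([565,1.7])
def inter(a,b):
    o1,d1=ray("top",a);o2,d2=ray("side",b)
    k=np.linalg.lstsq(np.stack([d1,-d2],1),o2-o1,rcond=None)[0]
    return ((o1+d1*k[0]+o2+d2*k[1])/2).round(1), np.linalg.norm(o1+d1*k[0]-o2-d2*k[1]).round(1)
print("handle side z80",at_z("side",(265.2,167.3),80), "top z88",at_z("top",(305.7,195.3),88))
for uv in((284,160.7),(274.3,218.7)):
    p=at_z("top",uv,27)[:2]-ax; print("stop",p.round(1),np.hypot(*p).round(1),np.degrees(np.arctan2(p[1],p[0])).round(1))
p=at_z("top",(222.8,211),38)[:2]-ax; print("mark",np.degrees(np.arctan2(p[1],p[0])),np.hypot(*p))
print("vialcap",inter((134.2,239.3),(280.5,274.9)), at_z("top",(134,239),58))
for n,z in(("top",t),("side",s)):
    P=cloud(n,z["d"],np.ones((384,512),bool)); w=P[(np.hypot(P[:,0]-423,P[:,1]-285)<26)&(P[:,2]>57)]
    print(n,len(w),w.min(0),w.max(0),w.mean(0))
    h=P[(np.hypot(P[:,0]-531,P[:,1]+149)<20)&(P[:,2]>60)]; print(" handle",len(h),h.min(0),h.max(0),h.mean(0))
    h=P[(np.hypot(P[:,0]-531,P[:,1]+149)<20)&(P[:,2]>80)]; print(" handletop",len(h),h.mean(0))
```

```text
handle side z80 [ 530.27242987 -143.32780656   80.        ] top z88 [ 525.47255989 -147.41792037   88.        ]
stop [  59.4 -100.9] 117.1 -59.5
stop [-94.3 -72.7] 119.0 -142.4
mark 140.07621959083275 95.36103881776984
vialcap (array([422.7, 287.3,  52.6]), np.float64(2.0)) [422.47280252 285.96067254  58.        ]
top 57 [412.41737162 275.20876844  57.29882812] [432.56473168 295.56826076  63.9246069 ] [422.27145554 284.84285831  60.26556606]
 handle 39 [ 521.85597168 -155.91872822   66.1438968 ] [ 536.27262435 -141.25933673   92.60990272] [ 528.88961824 -148.13237695   86.68980032]
 handletop 35 [ 529.37960244 -148.57278313   88.30162763]
side 62 [413.64557844 274.7981408   57.0475956 ] [433.82510266 298.97985234  62.48431315] [423.49945987 287.65106087  59.77641656]
 handle 52 [ 524.32916214 -153.82216625   60.67562233] [ 537.69144222 -137.99529746   90.90455796] [ 530.87289875 -143.78906367   76.98356575]
 handletop 21 [ 531.10218116 -145.03539045   86.81850996]
```

```bash
python3 -m creep '{"slide":[[4,-5,0],[4,-5,0],[3,-5.5,0],[3,-5.5,0],[3,-5.5,0],[2.5,-5.5,0],[2.5,-5.5,0],[2.5,-5.5,0]],"turn":[-0.16,-0.16,-0.16,-0.16,-0.16,-0.16,-0.16,-0.16],"claw":[1,1,1,0.7,0.6,0.6,0.6,0.6]}'
```

```text
clock: 2.0
eef_pos: [409.3, 95.1, 405.0]
eef_rot: [3.141, -0.0, 1.55]
wrist_force: [1.4, 0.4, -0.4]
finger_gap: 56.7
finger_force: 0.0
```

```bash
python3 -m creep '{"slide":[[2.4,-4.9,0],[2.4,-4.9,0],[2.4,-4.9,0],[2.4,-4.9,0],[2.5,-4.8,0],[0,0,-4],[0,0,-4],[0,0,0]],"turn":[-0.05,-0.05,-0.05,-0.06,0,0,0,0],"claw":[0.6,0.6,0.6,0.6,0.6,0.6,0.6,0.6]}'
```

```text
clock: 3.0
eef_pos: [529.6, -146.9, 322.5]
eef_rot: [-3.137, -0.001, 1.345]
wrist_force: [-0.5, 0.2, 0.3]
finger_gap: 56.3
finger_force: 0.0
```

Run:
```python
from h import *
im,d=manip.camera("side"); save("side2",im[110:240,170:370],3.5)
```

```text
(no output)
```

View pics/side2.png

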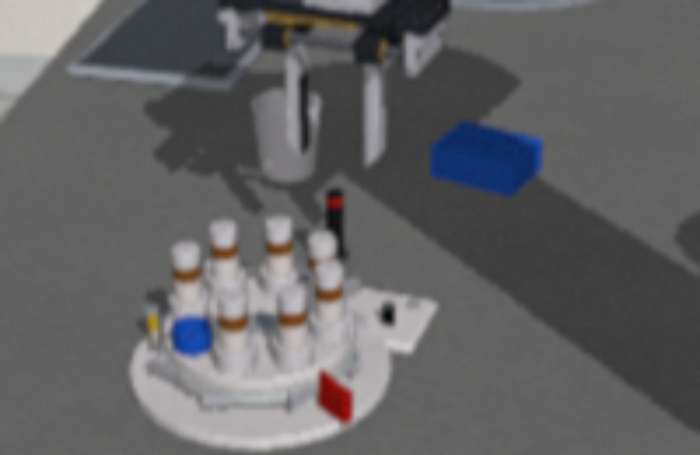

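The fingers (crop x 297 and 374) straddle the handle (crop 335,205), so I go down and close.

```bash
python3 -m creep '{"slide":[[0,-0.1,-3.5],[0,0,-3.7],[0,0,0],[0,0,0],[0,0,0],[0,0,0]],"turn":[0,0,0,0,0,0],"claw":[0.6,0.6,0.6,0.1,0.1,0.1]}' 20
```

```text
clock: 3.8
eef_pos: [530.1, -147.9, 253.8]
eef_rot: [3.14, 0.0, 1.345]
wrist_force: [-0.5, -0.2, -0.4]
finger_gap: 29.9
finger_force: 0.0
```

```bash
python3 -m creep '{"slide":[[0,0,0],[0,0,0],[0,0,0]],"turn":[0,0,0],"claw":[0.1,0.1,0.1]}' 20
cat > arc.py <<'E'
# increments (cm) along the lever arc by 4 deg from the current TCP
import sys; from h import *
s=manip.read_state(); p=np.array(s["eef_pos"][:2])-[565,1.7]; a=np.degrees(np.arctan2(p[1],p[0])); st=float(sys.argv[1]); n=int(sys.argv[2])
A=np.radians(a+st*np.arange(n+1)); q=np.stack([np.cos(A),np.sin(A)],1)*np.hypot(*p)/10
print("clock",s["clock"],"ang",a.round(2),"r",np.hypot(*p).round(1),"turn/row",np.radians(st).round(4),np.diff(q,axis=0).round(2).tolist())
E
python3 arc.py 4 8; python3 -c "
from cell import manip;s=manip.read_state();print(s['wrist_force'])"
```

```text
clock: 4.18
eef_pos: [530.0, -147.9, 252.9]
eef_rot: [3.141, 0.0, 1.345]
wrist_force: [0.2, 0.0, 2.5]
finger_gap: 15.6
finger_force: 20.0
clock 4.175 ang -103.15 r 153.7 turn/row 0.0698 [[1.05, -0.21], [1.06, -0.13], [1.07, -0.06], [1.07, 0.02], [1.07, 0.09], [1.06, 0.17], [1.05, 0.24], [1.03, 0.31]]
[1.59761195e-01 1.40681078e-03 2.52734299e+00]
```

```bash
python3 -m creep '{"slide":[[1.05,-0.21,0],[1.06,-0.13,0],[1.07,-0.06,0],[0,0,0]],"turn":[0.07,0.07,0.07,0],"claw":[0.1,0.1,0.1,0.1]}' 20; python3 arc.py 2 8
```

```text
clock: 4.68
eef_pos: [562.1, -152.1, 252.8]
eef_rot: [3.141, 0.001, 1.555]
wrist_force: [-0.7, -2.2, 5.0]
finger_gap: 15.6
finger_force: 20.0
clock 4.675 ang -91.08 r 153.8 turn/row 0.0349 [[0.54, -0.0], [0.54, 0.02], [0.54, 0.04], [0.53, 0.06], [0.53, 0.07], [0.53, 0.09], [0.53, 0.11], [0.52, 0.13]]
```

```bash
python3 -m creep '{"slide":[[0.54,-0.08,0],[0.54,0.0,0],[0.54,0.04,0],[0.53,0.06,0],[0,0,0]],"turn":[0.035,0.035,0.035,0.035,0],"claw":[0.1,0.1,0.1,0.1,0.1]}' 20; python3 arc.py 2 6
```

```text
clock: 5.3
eef_pos: [583.7, -151.5, 252.7]
eef_rot: [3.141, 0.0, 1.696]
wrist_force: [0.6, 3.4, 5.8]
finger_gap: 15.6
finger_force: 20.0
clock 5.3 ang -83.06 r 154.3 turn/row 0.0349 [[0.53, 0.07], [0.53, 0.09], [0.53, 0.11], [0.52, 0.13], [0.52, 0.15], [0.51, 0.17]]
```

```bash
python3 -m creep '{"slide":[[0.53,0.1,0],[0.53,0.12,0],[0.53,0.13,0],[0,0,0]],"turn":[0.035,0.035,0.035,0],"claw":[0.1,0.1,0.1,0.1]}' 20; python3 arc.py 2 6
```

```text
clock: 5.8
eef_pos: [599.4, -148.6, 252.8]
eef_rot: [3.142, 0.001, 1.8]
wrist_force: [-0.9, -1.2, 5.3]
finger_gap: 15.6
finger_force: 20.0
clock 5.8 ang -77.11 r 154.2 turn/row 0.0349 [[0.52, 0.13], [0.52, 0.15], [0.51, 0.17], [0.51, 0.18], [0.5, 0.2], [0.49, 0.22]]
```

```bash
python3 -m creep '{"slide":[[0.52,0.12,0],[0.52,0.14,0],[0,0,0]],"turn":[0.035,0.035,0],"claw":[0.1,0.1,0.1]}' 20; python3 -m creep '{"slide":[[0.52,0.15,0],[0,0,0]],"turn":[0.035,0],"claw":[0.1,0.1]}' 20
```

```text
clock: 6.18
eef_pos: [609.6, -146.0, 252.8]
eef_rot: [-3.141, 0.001, 1.87]
wrist_force: [-2.9, -1.5, 6.5]
finger_gap: 15.3
finger_force: 20.0
clock: 6.42
eef_pos: [614.1, -144.9, 252.5]
eef_rot: [-3.137, -0.0, 1.905]
wrist_force: [-14.1, -3.4, 11.7]
finger_gap: 15.3
finger_force: 20.0
```

```bash
cat > pk.py <<'E'
from h import *
def pocket():
    im,d=manip.camera("top"); hsv=cv2.cvtColor(im,cv2.COLOR_RGB2HSV); m=cv2.inRange(hsv,(95,90,40),(130,255,255)); m[:, :180]=0; m[:,350:]=0
    n=(m>0).sum(); r=None
    if n>8:
        v,u=np.nonzero(m); p=at_z("top",(u.mean(),v.mean()),58)[:2]-[565,1.7]; r=(p.round(1).tolist(),np.degrees(np.arctan2(p[1],p[0])).round(1),np.hypot(*p).round(1))
    return n,r,im
n,r,im=pocket(); print("pocket",n,r,"state",manip.read_state()["wrist_force"].round(1))
E
python3 - <<'E'
from pk import *
save("top3",im[110:270,90:350],3)
E
python3 arc.py -5 8
```

```text
pocket 111 ([37.1, 44.3], np.float64(50.1), np.float64(57.8)) state [-14.1  -3.4  10.1]
clock 6.475 ang -71.5 r 154.6 turn/row -0.0873 [[-1.3, -0.37], [-1.32, -0.26], [-1.34, -0.14], [-1.35, -0.02], [-1.35, 0.09], [-1.33, 0.21], [-1.31, 0.33], [-1.28, 0.44]]
```

View pics/top3.png

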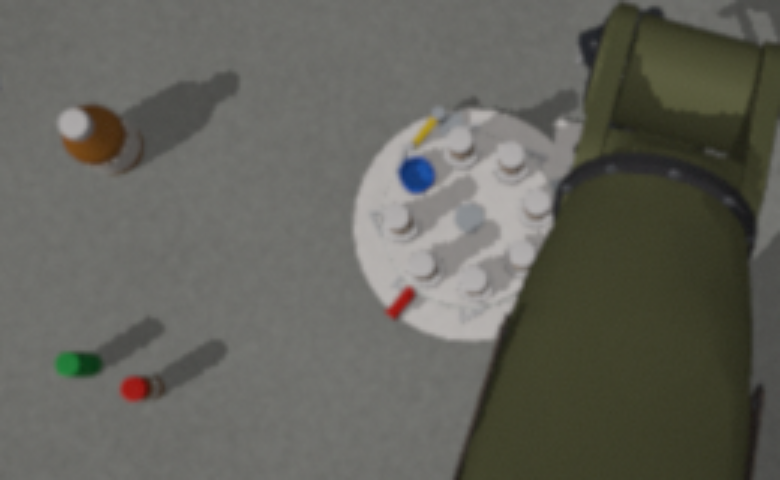

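```bash
python3 -m creep '{"slide":[[-1.3,-0.39,0.15],[-1.32,-0.28,0],[-1.34,-0.14,0],[-1.35,-0.02,0],[-1.35,0.09,0],[-1.33,0.21,0],[-1.31,0.33,0],[0,0,0]],"turn":[-0.087,-0.087,-0.087,-0.087,-0.087,-0.087,-0.087,0],"claw":[0.1,0.1,0.1,0.1,0.1,0.1,0.1,0.1]}' 20; python3 arc.py -2.5 8
```

```text
clock: 7.48
eef_pos: [521.0, -145.6, 253.2]
eef_rot: [-3.139, -0.001, 1.295]
wrist_force: [2.4, 5.4, -6.5]
finger_gap: 15.6
finger_force: 20.0
clock 7.475 ang -106.62 r 153.7 turn/row -0.0436 [[-0.64, 0.21], [-0.63, 0.23], [-0.62, 0.26], [-0.61, 0.29], [-0.59, 0.31], [-0.58, 0.34], [-0.56, 0.36], [-0.55, 0.39]]
```

```bash
python3 -m creep '{"slide":[[-0.62,0.27,-0.08],[-0.63,0.25,0],[-0.62,0.26,0],[-0.61,0.29,0],[0,0,0]],"turn":[-0.044,-0.044,-0.044,-0.044,0],"claw":[0.1,0.1,0.1,0.1,0.1]}' 20; python3 arc.py -2 8
```

```text
clock: 8.1
eef_pos: [496.6, -135.4, 253.0]
eef_rot: [-3.141, 0.001, 1.12]
wrist_force: [-1.9, -0.0, -1.0]
finger_gap: 15.4
finger_force: 20.0
clock 8.1 ang -116.49 r 153.2 turn/row -0.0349 [[-0.47, 0.25], [-0.47, 0.26], [-0.46, 0.28], [-0.45, 0.3], [-0.44, 0.31], [-0.42, 0.33], [-0.41, 0.34], [-0.4, 0.35]]
```

```bash
python3 -m creep '{"slide":[[-0.48,0.24,0],[-0.48,0.25,0],[0,0,0]],"turn":[-0.035,-0.035,0],"claw":[0.1,0.1,0.1]}' 20;  python3 -m creep '{"slide":[[-0.33,0.18,0],[0,0,0]],"turn":[-0.025,0],"claw":[0.1,0.1]}' 20;python3 arc.py -1 2
```

```text
clock: 8.48
eef_pos: [487.1, -130.3, 253.1]
eef_rot: [-3.141, 0.0, 1.049]
wrist_force: [0.5, 1.3, -5.3]
finger_gap: 15.5
finger_force: 20.0
clock: 8.72
eef_pos: [483.9, -128.5, 253.2]
eef_rot: [-3.141, -0.0, 1.024]
wrist_force: [2.1, 4.5, -7.1]
finger_gap: 15.6
finger_force: 20.0
clock 8.725 ang -121.92 r 153.3 turn/row -0.0175 [[-0.23, 0.14], [-0.22, 0.15]]
```

```bash
python3 -m creep '{"slide":[[-0.22,0.18,-0.05],[0,0,0]],"turn":[-0.017,0],"claw":[0.1,0.1]}' 20;  python3 -m creep '{"slide":[[-0.22,0.16,0],[0,0,0]],"turn":[-0.017,0],"claw":[0.1,0.1]}' 20;python3 arc.py -1 2
```

```text
clock: 8.98
eef_pos: [481.8, -126.9, 253.0]
eef_rot: [3.141, 0.0, 1.007]
wrist_force: [0.1, -0.2, -1.3]
finger_gap: 15.4
finger_force: 20.0
clock: 9.22
eef_pos: [479.5, -125.4, 253.0]
eef_rot: [3.141, 0.0, 0.99]
wrist_force: [-0.1, -1.9, -0.0]
finger_gap: 15.4
finger_force: 20.0
clock 9.225 ang -123.92 r 153.1 turn/row -0.0175 [[-0.22, 0.15], [-0.22, 0.15]]
```

```bash
python3 -m creep '{"slide":[[-0.22,0.13,0],[0,0,0]],"turn":[-0.017,0],"claw":[0.1,0.1]}' 20;  python3 -m creep '{"slide":[[-0.22,0.14,0],[0,0,0]],"turn":[-0.017,0],"claw":[0.1,0.1]}' 20;python3 arc.py -1 2
```

```text
clock: 9.48
eef_pos: [477.6, -124.1, 253.1]
eef_rot: [3.14, -0.0, 0.973]
wrist_force: [3.6, -3.5, -2.0]
finger_gap: 15.6
finger_force: 20.0
clock: 9.72
eef_pos: [475.7, -122.9, 253.1]
eef_rot: [3.139, -0.001, 0.957]
wrist_force: [7.0, -5.7, -5.3]
finger_gap: 15.6
finger_force: 20.0
clock 9.725 ang -125.64 r 153.3 turn/row -0.0175 [[-0.22, 0.16], [-0.21, 0.16]]
```

Run:
```python
import numpy as np
from scipy.optimize import least_squares as L
P=np.array([(479.5,-125.4),(496.6,-135.4),(530,-147.9),(599.4,-148.6),(562.1,-152.4),(583.7,-151.2),(609.6,-146.2),(487.1,-130.1),(481.8,-126.9),(521,-145)])
r=L(lambda c:np.hypot(P[:,0]-c[0],P[:,1]-c[1])-155,[565,2]);print(r.x,r.fun.round(2))
c=r.x
a=np.radians(np.r_[-125.4,-124,-119,-114,-109,-104,-99,-94,-89,-84,-79,-75]); q=np.stack([np.cos(a),np.sin(a)],1)*15.5; print((q*10+c).round(1).tolist()); print(np.diff(q,axis=0).round(2).tolist())
```

```text
[566.74725313   2.80080739] [ 0.07 -0.02  0.12 -0.12  0.27 -0.07  0.04 -0.06  0.04 -0.28]
[[477.0, -123.5], [480.1, -125.7], [491.6, -132.8], [503.7, -138.8], [516.3, -143.8], [529.2, -147.6], [542.5, -150.3], [555.9, -151.8], [569.5, -152.2], [582.9, -151.4], [596.3, -149.4], [606.9, -146.9]]
[[0.31, -0.22], [1.15, -0.71], [1.21, -0.6], [1.26, -0.5], [1.3, -0.38], [1.33, -0.27], [1.34, -0.15], [1.35, -0.04], [1.35, 0.08], [1.34, 0.2], [1.05, 0.24]]
```

```bash
python3 -m creep '{"slide":[[0.48,-0.3,-0.05],[1.15,-0.71,0],[1.21,-0.6,0],[1.26,-0.5,0],[1.3,-0.38,0],[1.33,-0.27,0],[1.34,-0.15,0],[0,0,0]],"turn":[0.03,0.087,0.087,0.087,0.087,0.087,0.087,0],"claw":[0.1,0.1,0.1,0.1,0.1,0.1,0.1,0.1]}' 20; python3 -m creep '{"slide":[[1.35,-0.04,0],[1.35,0.08,0],[1.34,0.2,0],[0,0,0]],"turn":[0.087,0.087,0.087,0],"claw":[0.1,0.1,0.1,0.1]}' 20; sed -i 's/565,1.7/566.7,2.8/' arc.py pk.py;python3 arc.py 1 2
```

```text
clock: 10.72
eef_pos: [556.5, -151.9, 252.7]
eef_rot: [3.141, 0.0, 1.51]
wrist_force: [-0.4, -2.8, 6.3]
finger_gap: 15.6
finger_force: 20.0
clock: 11.22
eef_pos: [596.8, -149.2, 252.7]
eef_rot: [3.141, 0.0, 1.771]
wrist_force: [-0.6, -1.3, 5.4]
finger_gap: 15.5
finger_force: 20.0
clock 11.225 ang -78.8 r 155.0 turn/row 0.0175 [[0.26, 0.05], [0.26, 0.06]]
```

```bash
python3 pk.py; python3 -m creep '{"slide":[[0.53,0.11,0],[0.52,0.13,0],[0.26,0.08,0],[0,0,0]],"turn":[0.035,0.035,0.017,0],"claw":[0.1,0.1,0.1,0.1]}' 20; python3 pk.py; python3 arc.py 1 2
```

```text
pocket 106 ([-1.4, 56.5], np.float64(91.4), np.float64(56.5)) state [ 0.1 -1.4  5.4]
clock: 11.78
eef_pos: [609.3, -146.2, 252.7]
eef_rot: [-3.141, 0.0, 1.856]
wrist_force: [-3.4, -2.6, 6.1]
finger_gap: 15.7
finger_force: 20.0
pocket 112 ([-5.6, 56.4], np.float64(95.7), np.float64(56.7)) state [-3.  -2.1  6.2]
clock 11.825 ang -74.07 r 155.0 turn/row 0.0175 [[0.26, 0.08], [0.26, 0.08]]
```

```bash
python3 -m creep '{"slide":[[0.3,0.08,0],[0,0,0]],"turn":[0.017,0],"claw":[0.1,0.1]}' 20; python3 pk.py; python3 -m creep '{"slide":[[-0.7,-0.2,0.15],[-1.34,-0.2,0],[-1.35,-0.08,0],[-1.35,0.04,0],[-1.34,0.15,0],[-1.33,0.27,0],[-1.3,0.38,0],[0,0,0]],"turn":[-0.035,-0.087,-0.087,-0.087,-0.087,-0.087,-0.087,0],"claw":[0.1,0.1,0.1,0.1,0.1,0.1,0.1,0.1]}' 20; python3 arc.py -1 1
```

```text
clock: 12.08
eef_pos: [611.9, -145.7, 252.7]
eef_rot: [-3.139, -0.001, 1.873]
wrist_force: [-9.3, -3.3, 9.0]
finger_gap: 15.8
finger_force: 20.0
pocket 108 ([-6.7, 56.3], np.float64(96.8), np.float64(56.7)) state [-9.2 -3.5  9.8]
clock: 13.12
eef_pos: [523.8, -143.7, 253.6]
eef_rot: [-3.14, 0.004, 1.313]
wrist_force: [-8.3, -25.0, -4.7]
finger_gap: 15.9
finger_force: 20.0
clock 13.125 ang -106.32 r 152.6 turn/row -0.0175 [[-0.25, 0.08]]
```

```bash
python3 -m creep '{"slide":[[-0.1,-0.24,0],[-0.75,0.26,0],[-1.18,0.6,0],[-1.21,0.6,0],[-0.5,0.3,-0.05],[0,0,0]],"turn":[0,-0.047,-0.087,-0.087,-0.04,0],"claw":[0.1,0.1,0.1,0.1,0.1,0.1]}' 20; python3 arc.py -2 2
```

```text
clock: 13.88
eef_pos: [486.7, -127.6, 253.2]
eef_rot: [-3.14, 0.003, 1.054]
wrist_force: [-12.0, -18.0, 1.7]
finger_gap: 15.8
finger_force: 20.0
clock 13.875 ang -121.54 r 153.0 turn/row -0.0349 [[-0.45, 0.29], [-0.44, 0.3]]
```

```bash
python3 -m creep '{"slide":[[-0.1,-0.2,0],[-0.45,0.27,0],[-0.22,0.14,0],[0,0,0]],"turn":[0,-0.035,-0.017,0],"claw":[0.1,0.1,0.1,0.1]}' 20; python3 arc.py -2 2
```

```text
clock: 14.38
eef_pos: [479.9, -124.3, 253.2]
eef_rot: [-3.141, 0.001, 1.003]
wrist_force: [-3.2, -4.1, -2.9]
finger_gap: 15.8
finger_force: 20.0
clock 14.375 ang -124.33 r 153.9 turn/row -0.0349 [[-0.44, 0.31], [-0.43, 0.33]]
```

```bash
python3 -m creep '{"slide":[[-0.28,0.12,0],[0,0,0]],"turn":[-0.017,0],"claw":[0.1,0.1]}' 20; python3 -m creep '{"slide":[[-0.22,0.13,0],[0,0,0]],"turn":[-0.017,0],"claw":[0.1,0.1]}' 20; python3 arc.py -2 2
```

```text
clock: 14.62
eef_pos: [477.6, -123.0, 253.3]
eef_rot: [3.14, -0.001, 0.986]
wrist_force: [5.4, -4.1, -7.7]
finger_gap: 15.7
finger_force: 20.0
clock: 14.88
eef_pos: [475.7, -121.8, 253.4]
eef_rot: [3.138, -0.001, 0.969]
wrist_force: [10.9, -5.5, -12.0]
finger_gap: 15.1
finger_force: 20.0
clock 14.875 ang -126.13 r 154.3 turn/row -0.0349 [[-0.43, 0.33], [-0.42, 0.34]]
```

```bash
python3 -m creep '{"slide":[[0.47,-0.38,-0.08],[1.15,-0.71,0],[1.21,-0.6,0],[1.26,-0.5,0],[1.3,-0.38,0],[1.33,-0.27,0],[1.34,-0.15,0],[0,0,0]],"turn":[0.03,0.087,0.087,0.087,0.087,0.087,0.087,0],"claw":[0.1,0.1,0.1,0.1,0.1,0.1,0.1,0.1]}' 20; python3 -m creep '{"slide":[[1.35,-0.04,0],[1.35,0.08,0],[1.34,0.2,0],[0,0,0]],"turn":[0.087,0.087,0.087,0],"claw":[0.1,0.1,0.1,0.1]}' 20; python3 pk.py; python3 arc.py 1 2
```

```text
clock: 15.88
eef_pos: [556.3, -151.3, 252.8]
eef_rot: [3.141, -0.001, 1.522]
wrist_force: [-0.6, 4.7, 5.7]
finger_gap: 15.6
finger_force: 20.0
clock: 16.38
eef_pos: [596.4, -148.7, 252.7]
eef_rot: [3.141, -0.001, 1.782]
wrist_force: [-1.3, 5.9, 5.3]
finger_gap: 15.3
finger_force: 20.0
pocket 106 ([-42.0, 40.0], np.float64(136.4), np.float64(58.1)) state [-0.9  4.9  4.1]
clock 16.425 ang -79.01 r 154.4 turn/row 0.0175 [[0.26, 0.05], [0.26, 0.06]]
```

```bash
python3 -m creep '{"slide":[[0.53,0.12,0],[0.52,0.13,0],[0.26,0.08,0],[0.25,0.07,0],[0,0,0]],"turn":[0.035,0.035,0.017,0.017,0],"claw":[0.1,0.1,0.1,0.1,0.1]}' 20; python3 pk.py; python3 arc.py 1 2
```

```text
clock: 17.05
eef_pos: [611.0, -145.2, 252.7]
eef_rot: [-3.139, -0.001, 1.884]
wrist_force: [-10.2, 2.9, 6.8]
finger_gap: 15.2
finger_force: 20.0
pocket 105 ([-45.5, 36.1], np.float64(141.6), np.float64(58.1)) state [-9.6  3.   7. ]
clock 17.1 ang -73.34 r 154.5 turn/row 0.0175 [[0.26, 0.08], [0.26, 0.08]]
```

```bash
python3 -m creep '{"slide":[[-0.3,-0.08,0],[0,0,0],[0,0,0],[0,0,0],[0,0,0],[0,0,4],[0,0,5],[0,0,2]],"turn":[0,0,0,0,0,0,0,0],"claw":[0.1,0.5,0.5,0.5,0.5,0.5,0.5,0.5]}' 20; python3 -m creep '{"slide":[[-2.3,5,0],[-2.3,5.3,0],[-2.3,5.3,0],[-2.3,5.3,0],[-2.3,5.3,0],[-2.3,5.3,0],[-2.3,5.3,0],[0,0,0]],"turn":[-0.14,-0.14,-0.14,-0.14,-0.14,-0.14,-0.15,0],"claw":[0.5,0.5,0.5,0.5,0.5,0.5,0.5,0.5]}' 20; python3 pk.py
```

```text
clock: 18.1
eef_pos: [608.9, -146.2, 365.7]
eef_rot: [3.138, 0.002, 1.887]
wrist_force: [0.5, 0.1, 0.1]
finger_gap: 47.2
finger_force: 0.0
clock: 19.1
eef_pos: [446.4, 224.4, 362.7]
eef_rot: [-3.142, -0.0, 0.898]
wrist_force: [0.2, -0.4, -0.2]
finger_gap: 47.2
finger_force: 0.0
pocket 105 ([-45.5, 36.6], np.float64(141.2), np.float64(58.4)) state [0.5 0.2 0.1]
```

```bash
python3 -m creep '{"slide":[[-1.2,3,0],[-1.18,3.16,0],[0,0,-3.5],[0,0,-3.5],[0,0,0]],"turn":[0,0,0,0,0],"claw":[0.5,0.5,0.5,0.5,0.5]}' 20
python3 - <<'E'
from h import *
im,d=manip.camera("side"); save("side4",im[190:340,190:370],4)
E
```

```text
clock: 19.77
eef_pos: [424.4, 282.3, 290.8]
eef_rot: [-3.14, 0.004, 0.897]
wrist_force: [-0.5, -0.4, -0.3]
finger_gap: 47.0
finger_force: 0.0
```

View pics/side4.png

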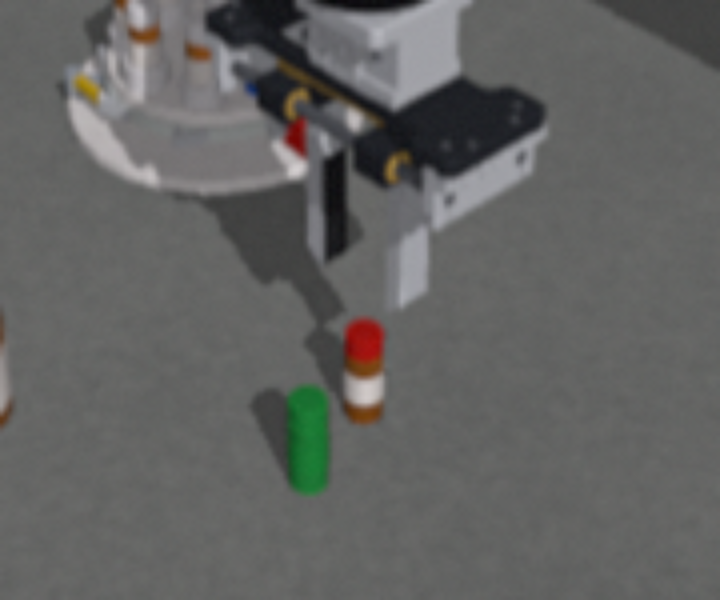

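The gripper stands over the red-capped vial (crop 364,340), and the green one (308,440) is clear of both fingers. Lowering and gripping.

```bash
python3 -m creep '{"slide":[[-0.15,0.35,-2],[0,0,-2.5],[0,0,-2],[0,0,0],[0,0,0],[0,0,0],[0,0,0],[0,0,0]],"turn":[0,0,0,0,0,0,0,0],"claw":[0.5,0.5,0.5,0.5,0.1,0.1,0.1,0.1]}' 12
```

```text
clock: 20.82
eef_pos: [422.8, 287.0, 228.2]
eef_rot: [3.141, -0.001, 0.897]
wrist_force: [-1.0, -1.5, 6.5]
finger_gap: 21.6
finger_force: 12.0
```

```bash
python3 -m creep '{"slide":[[0,0,3],[0,0,5],[0,0,4.5],[1.9,-4.9,0],[1.9,-4.9,0],[1.9,-4.9,0],[1.9,-4.9,0],[0,0,0]],"turn":[0,0,0,0,0,0,0,0],"claw":[0.1,0.1,0.1,0.1,0.1,0.1,0.1,0.1]}' 12;python3 - <<'E'
from h import *
im,d=manip.camera("side"); save("side5",im[130:280,170:350],4); np.savez("s5.npz",im=im,d=d)
hsv=cv2.cvtColor(im,cv2.COLOR_RGB2HSV);m=cv2.inRange(hsv,(0,120,70),(8,255,255))|cv2.inRange(hsv,(172,120,70),(180,255,255))
k,l,st,c=cv2.connectedComponentsWithStats(m)
for i in range(1,k):
    if st[i,4]>8: print(st[i],c[i],np.median(cloud("side",d,l==i),0))
m=cv2.inRange(hsv,(5,120,40),(20,255,200)); k,l,st,c=cv2.connectedComponentsWithStats(m)
for i in range(1,k):
    if st[i,4]>8: print("amber",st[i],c[i],np.median(cloud("side",d,l==i),0))
print(manip.read_state()["eef_pos"])
E
```

```text
clock: 21.82
eef_pos: [499.2, 88.4, 352.4]
eef_rot: [-3.142, 0.0, 0.893]
wrist_force: [-0.3, 0.3, -0.8]
finger_gap: 21.8
finger_force: 12.0
[238 165   5   3  12] [239.91666667 165.75      ] [ 606.47206211 -140.49196582   81.32897859]
[257 174   5   9  35] [259.28571429 177.6       ] [502.86924339  95.72220123 180.86704014]
[262 217   8  14  76] [265.44736842 223.47368421] [494.52158198  68.50887407  27.31269773]
amber [246 137  21  13  72] [253.79166667 142.75      ] [518.96449106 105.11505842 276.29948937]
amber [260 149   6   7  19] [261.73684211 151.68421053] [490.48309675 130.2749015  267.52778094]
amber [242 179   8   4  21] [245.57142857 180.38095238] [569.14751289 -48.06893838  85.47560307]
amber [227 181   8   4  16] [230.625  182.6875] [609.04971816 -28.20647704  85.79520525]
amber [257 181   5   5  19] [259.10526316 182.84210526] [503.52059727  97.04341294 166.3444131 ]
amber [258 191  10   7  31] [262.09677419 194.61290323] [498.86508304  96.13670556 131.22610607]
amber [223 197   6   3  13] [225.69230769 198.38461538] [600.80824211  54.93307985  86.59630193]
amber [237 201   7   4  17] [240.11764706 202.58823529] [560.20441196  68.24902465  85.37162962]
amber [167 262  23  21 379] [178.19788918 272.51978892] [633.34008224 339.44529598  73.58599774]
amber [172 293  20   8  49] [181.91836735 297.34693878] [630.34470598 346.92969405   7.39203462]
[498.7745418   89.8855011  352.41200293]
```

View pics/side5.png

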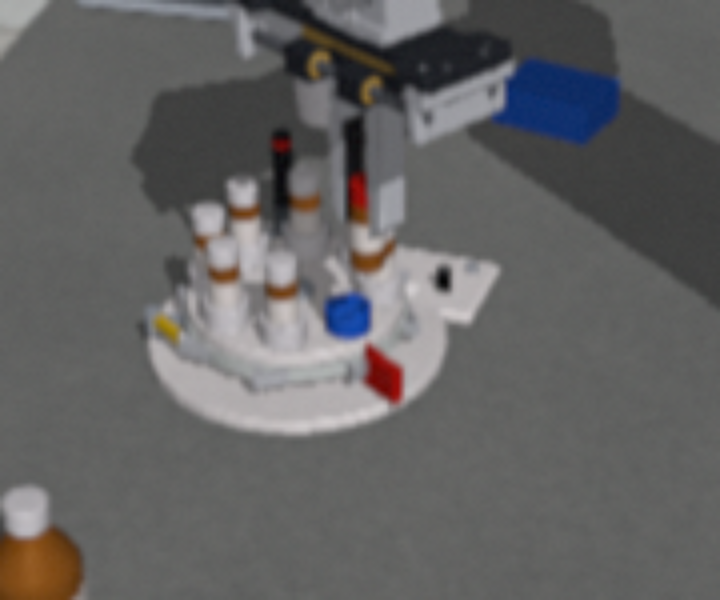

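```bash
python3 -m creep '{"slide":[[1.1,-2.5,0],[1.15,-2.5,0],[0,0,0],[0,0,-3],[0,0,-2.2],[0,0,0],[0,0,0]],"turn":[0,0,0,0,0,0,0],"claw":[0.1,0.1,0.1,0.1,0.1,0.1,0.1]}' 12;cat > m.py <<'E'
from h import *
im,d=manip.camera("side"); save("side6",im[150:250,200:320],6); np.savez("s6.npz",im=im,d=d)
hsv=cv2.cvtColor(im,cv2.COLOR_RGB2HSV)
b=cv2.inRange(hsv,(95,90,40),(130,255,255)); b[:190]=0;b[:,300:]=0;b[240:]=0
v,u=np.nonzero(b); print("blue",u.mean(),v.mean(),u.min(),u.max(),v.min(),v.max(),cloud("side",d,b>0).mean(0).round(1))
m=cv2.inRange(hsv,(5,120,40),(20,255,200)); k,l,st,c=cv2.connectedComponentsWithStats(m)
for i in range(1,k):
    if st[i,4]>5: print("amber",st[i],c[i].round(1),np.median(cloud("side",d,l==i),0).round(1))
s=manip.read_state();print(s["eef_pos"],s["wrist_force"])
E
python3 m.py
```

```text
clock: 22.75
eef_pos: [521.1, 41.7, 301.5]
eef_rot: [3.141, -0.001, 0.898]
wrist_force: [-0.1, -0.6, 0.2]
finger_gap: 21.8
finger_force: 12.0
blue 256.5673076923077 208.84615384615384 251 262 204 214 [521.8  44.3  54.5]
amber [242 148  20  12  60] [249.2 153.4] [541.9  54.  224.7]
amber [255 159   5   7  15] [256.5 161.7] [512.2  83.  217.3]
amber [242 179   6   4  15] [244.5 180.5] [571.2 -46.6  85.3]
amber [227 182   8   3  16] [230.6 182.8] [608.  -27.1  86. ]
amber [253 189   4   4  14] [254.5 190.5] [524.8  49.5 114.4]
amber [265 191   3   3   6] [266.2 192. ] [502.5   5.6  85.4]
amber [223 197   6   3  13] [225.7 198.4] [601.2  53.8  86.3]
amber [237 201   7   4  16] [240.2 202.5] [560.1  69.1  86.2]
amber [254 200   6   4  19] [256.6 201.9] [518.8  50.8  80.7]
amber [167 262  23  21 379] [178.2 272.6] [633.4 339.4  73.3]
amber [172 293  20   8  48] [182.1 297.4] [630.1 346.    7.1]
[521.14128904  41.52486301 301.67427901] [-0.63603128  0.55989456 -0.03866841]
```

View pics/side6.png

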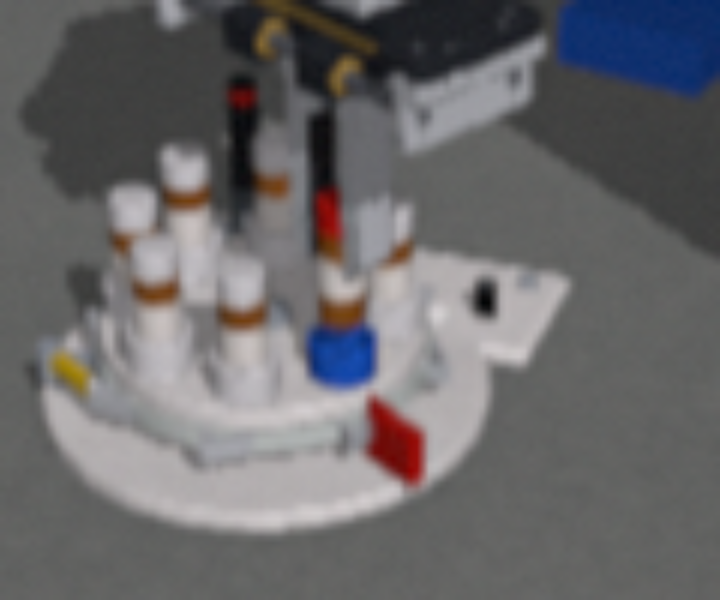

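Run:
```python
from h import *
z=np.load("s6.npz"); hsv=cv2.cvtColor(z["im"],cv2.COLOR_RGB2HSV)
b=cv2.inRange(hsv,(95,90,40),(130,255,255)); b[:190]=0;b[:,300:]=0;b[240:]=0
P=cloud("side",z["d"],b>0); P=P[(P[:,2]<59)&(P[:,2]>46)]
from scipy.optimize import least_squares as L
for r,Q in((16,P),):
    f=L(lambda c:np.hypot(Q[:,0]-c[0],Q[:,1]-c[1])-r,[521,39],loss="soft_l1"); print(len(Q),f.x)
m=np.zeros((384,512),bool); m[199:205,252:261]=1
Q=cloud("side",z["d"],m); Q=Q[(Q[:,2]>70)&(Q[:,2]<95)]
f=L(lambda c:np.hypot(Q[:,0]-c[0],Q[:,1]-c[1])-11,[521,41],loss="soft_l1"); print("vial",len(Q),f.x)
```

```text
73 [522.39028198  40.42649177]
vial 39 [521.47069151  40.5529656 ]
```

```bash
python3 -m creep '{"slide":[[0.05,-0.12,0],[0,0,-0.8],[0,0,-0.7],[0,0,0]],"turn":[0,0,0,0],"claw":[0.1,0.1,0.1,0.1]}' 12; python3 -m creep '{"slide":[[0,0,-0.4],[0,0,0]],"turn":[0,0],"claw":[0.1,0.1]}' 12
```

```text
clock: 23.3
eef_pos: [521.5, 39.6, 284.8]
eef_rot: [-3.141, 0.001, 0.897]
wrist_force: [0.0, -0.4, -0.0]
finger_gap: 21.3
finger_force: 12.0
clock: 23.55
eef_pos: [521.5, 39.7, 281.3]
eef_rot: [-3.141, 0.0, 0.897]
wrist_force: [0.5, -0.3, 0.7]
finger_gap: 21.9
finger_force: 12.0
```

```bash
python3 -m creep '{"slide":[[0,0,-0.4],[0,0,0]],"turn":[0,0],"claw":[0.1,0.1]}' 12; python3 -m creep '{"slide":[[0,0,-0.2],[0,0,0]],"turn":[0,0],"claw":[0.1,0.1]}' 12;  python3 -m creep '{"slide":[[0,0,-0.1],[0,0,0]],"turn":[0,0],"claw":[0.1,0.1]}' 12
```

```text
clock: 23.8
eef_pos: [521.5, 39.7, 277.2]
eef_rot: [-3.141, 0.0, 0.897]
wrist_force: [-0.4, 0.3, -0.3]
finger_gap: 21.8
finger_force: 12.0
clock: 24.05
eef_pos: [521.6, 39.7, 275.4]
eef_rot: [-3.141, 0.0, 0.897]
wrist_force: [0.2, -0.6, -0.2]
finger_gap: 21.9
finger_force: 12.0
clock: 24.3
eef_pos: [521.6, 39.7, 274.5]
eef_rot: [-3.142, 0.0, 0.897]
wrist_force: [0.1, -0.9, -0.3]
finger_gap: 21.8
finger_force: 12.0
```

```bash
python3 -m creep '{"slide":[[0,0,-0.1],[0,0,0]],"turn":[0,0],"claw":[0.1,0.1]}' 12; python3 -m creep '{"slide":[[0,0,-0.07],[0,0,0]],"turn":[0,0],"claw":[0.1,0.1]}' 12
```

```text
clock: 24.55
eef_pos: [521.7, 39.7, 274.1]
eef_rot: [3.141, -0.0, 0.897]
wrist_force: [-2.3, -0.0, 6.9]
finger_gap: 21.9
finger_force: 12.0
clock: 24.8
eef_pos: [521.7, 39.8, 274.0]
eef_rot: [3.141, -0.001, 0.897]
wrist_force: [-4.7, 0.5, 12.0]
finger_gap: 21.6
finger_force: 12.0
```

```bash
python3 -m creep '{"slide":[[0,0,0.12],[0,0,0],[0,0,0],[0,0,0],[0,0,0],[0,0,3],[0,0,5],[0,0,5]],"turn":[0,0,0,0,0,0,0,0],"claw":[0.1,0.1,0.4,0.4,0.4,0.4,0.4,0.4]}' 12; python3 -m creep '{"slide":[[-1,5,0],[-1,5,0],[-1,5,0],[-1,5,0],[0,0,0]],"turn":[0,0,0,0,0],"claw":[0.4,0.4,0.4,0.4,0.4]}'
python3 - <<'E'
from h import *
im,d=manip.camera("side"); im2,d2=manip.camera("top")
a=cv2.resize(im[150:250,200:320],None,fx=3.3,fy=3.3,interpolation=2); b=cv2.resize(im2[130:230,200:320],None,fx=3.3,fy=3.3,interpolation=2)
save("final",np.hstack([a,b]),1)
P=cloud("top",d2,np.ones((384,512),bool)); w=P[(np.hypot(P[:,0]-521.5,P[:,1]-39.5)<18)&(P[:,2]>95)]; print(len(w),w.mean(0),w.max(0))
s=manip.read_state(); print(s["clock"],s["eef_pos"],s["wrist_force"])
E
```

```text
clock: 25.8
eef_pos: [521.4, 39.7, 405.5]
eef_rot: [-3.141, 0.0, 0.897]
wrist_force: [-0.7, 0.6, 0.3]
finger_gap: 37.6
finger_force: 0.0
clock: 26.42
eef_pos: [480.7, 242.2, 403.8]
eef_rot: [-3.141, 0.0, 0.901]
wrist_force: [0.3, -0.9, 0.4]
finger_gap: 37.7
finger_force: 0.0
64 [519.94586891  38.97672834 105.6594703 ] [529.5271765   49.02150168 109.69410792]
26.525 [481.52265566 239.68587266 403.85834102] [-0.32807927 -0.36935324 -0.44944454]
```

View pics/final.png

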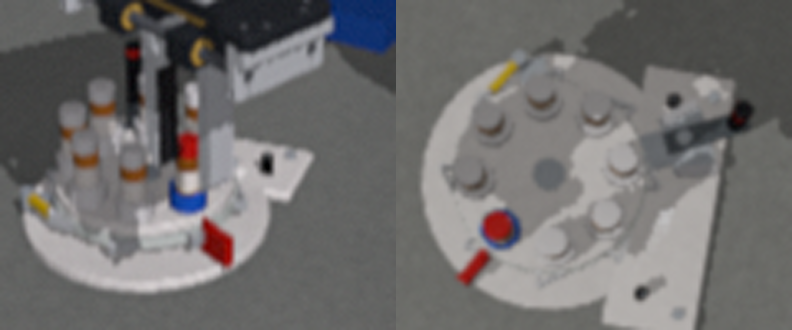

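The right half (top view) shows the red-capped vial upright in the blue pocket at (500,228), in line with the red pointer at (473,267). Its top is at 106 mm, so it stands on the floor, and the gripper is clear.

```bash
python3 -c "
from cell import manip; print(manip.sign_off())"
```

```text
the job is handed in; nothing more can be done
None
```

The blue pocket is at the red loading mark and the red-capped vial stands upright on its floor, released with the gripper clear; the job was handed in at about 26.5 s of the 72 s allowed.

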